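Put the red spatula back in the utensil pot, resting on the clip

ROBOT

A 7-joint arm with a two-finger parallel gripper is mounted at the origin on a cart in front of the work surface, level with it; the furniture and walls round the work are solid. World frame = base frame: x ahead of the robot, y to its left, z up, the work surface at z = 0. Lengths are in m, angles in degrees, forces in N, time in s.
With the tool pointing down it reaches from about 0.425 to 0.875 m from the base axis. Payload 8.4 kg.
Tool frame: the origin (TCP) lies midway between the tips of the shut fingers; the grasp point (between the pads) lies 19 mm behind it (env.pinch_z is the distance from the TCP to the grasp point, in m); z points along the fingers, y is the line along which they close (so a half turn about z gives the same grasp; the last joint's range is limited). The gripper opens to 87 mm and grips with 3 to 60 N. Pads are 19 mm wide; open, the fingers measure 117 mm over their backs; the gripper's body (75 mm by 190 mm) begins 51 mm behind the grasp point.
Start: joints at [-79.309, 19.091, 2.286, 83.961, -0.768, 76.965, -3.352], TCP at [0.183, 0.624, 0.199] pointing down, gripper open.
Joint ranges: [-147.57, 147.57], [-21.85, 119.76], [-74.77, 79.35], [14.55, 137.4], [-85.83, 265.84], [4.83, 119.75], [-152.11, 152.11]. Speed limits (degrees/s): [127.2, 127.2, 159.86, 159.86, 180, 180, 180].

INTERFACE

Orientations are given as a 3x3 rotation matrix whose columns are the frame's x, y, z axes.
In Python, from cell import env gives the robot as it stands. The module is installed in compiled form; this text tells all that it offers.
- The arm moves only by the tool step_arm, never from a script. Its argument "targets" is a list of rows, each a list of 3 entries, a list of its own where there are three numbers: the shift along the tool's x, y, z each as a share of 0.05 m, from -1 to 1, then the turn, a rotation vector about the tool's x, y, z each as a share of 10 degrees, from -1 to 1, then the closure, from 0 (fully open) to 1 (shut). A call has exactly 8 rows; each row shifts and turns the commanded pose from where the row before left it, along the tool's axes as they then stand; what a row does not reach is not made up. A row lasts 1/8 s, in which the tool goes at most 62.5 mm and 10.7 degrees, less where a joint would pass 70% of its speed; a pose out of reach is approached as far as the arm can. A call with a number of a shift or a turn outside -1 to 1 is refused whole. A call with a gripper value outside its range is refused whole. The fingers move at their own pace and stop on an object; "newtons" is the grip in N (left out, the last holds). Time passes only in rows, so rows that do not move let the fingers close, or fill a call up. It gives the time, the measured TCP pose, the force, the opening and the grip force at its end, in the units of the state.
- env.get_state(): the state, without advancing time (a new reading comes with each control period).
- env.read_camera(name): name is "side" or "top"; returns a dict with "image" (384x512x3 uint8, red, green, blue), "range_z" (384x512 float32, m along the optical axis (not along the pixel's ray), 0 where there is no reading), "fx", "fy", "cx", "cy" (pixels), "k1" (the pictures are not rectified: a ray, as slopes to the right and down, at radius r is drawn at 1 + k1 r^2 times it, then the intrinsics apply), "rvec" (rotation vector, rad) and "tvec" (3), from world to camera coordinates, as OpenCV has them. Camera axes: x right, y down, z forward; pixel columns grow to the right and rows downward; lengths in m; the calibration is good to about 2 mm. A picture is of the moment at which its call begins.
- env.job_done(): hands the job in; it is judged then, once.
The state is a dict: "time": time; "joint_positions": joint angles; "dq": joint speeds; "tau": joint torques, N m; "tcp_pos": TCP position; "eef_rot": TCP orientation; "force": force on the tool from outside, world axes, zero at the start; "ft_torque": the same for the moment, N m; "width": opening from 0.0 (shut) to 1.0 (fully open); "grasp_force": force on a finger pad.
Only numpy, scipy, OpenCV 4.12 (cv2) and the standard library are available. Lean on these libraries where they do the work, as an engineer would, in place of code of your own. Each camera call takes 0.05 s, during which the arm holds its last target. There are 200 camera calls.

TASK

Take the red-headed spatula out of the wooden drying block and lower it, handle end first, to the bottom of the steel utensil pot before letting go, so that it is left leaning on the green rest clip on the pot's rim with its head out over that side. Leave the white spatula standing in the block and do not tip the pot over.

Things in the scene. Friction and masses are not known exactly. Their poses are not given: they have to be found in the camera images.
- red_spatula: Spatula to move, 205 mm long, about 60 g, stands upright in a slot of the drying block, red head up. Origin: centre of the handle's lower end; z up along it, x across its width, y through its thickness. Wooden handle 14 mm wide, 10 mm thick, to 142 mm from the origin; rigid flat head 40 mm wide, 10 mm thick, 147 to 197 mm, then a thinner tip. Take it by the head's flat faces (closing along y).
- red_spatula_top (a point): Top end of the red spatula, on its centre line, 205 mm from the handle's lower end; same axes as the spatula.
- pot: Loose heavy steel utensil pot, round and straight-walled, 126 mm high, 92 mm outside and 84 mm inside diameter, floor 6 mm thick, about 0.8 kg. Origin: centre of its underside, z up. A green plastic rest clip about 40 mm wide sits over the rim on the pot's own -x side, standing 3 mm above the rim and 3 mm inside the wall.
- white_spatula: Bystander: same spatula with a white head (same size, origin, axes) in the other slot, 80 mm from the red one along the spatulas' x; which slot holds which varies. The fixed wooden block is 150 x 70 mm, 60 mm high; its slots are 50 mm deep with 1.5 mm play all round (it may stand tilted a few degrees), so a spatula must be pulled straight up over 50 mm to clear it.
Things that resemble listed ones, but are neither listed nor needed, are in the scene too. Of the things like the red_spatula, leave any that is blue; of the rest the larger one is meant.

How it is judged (in metres and radians):
On the way:
1. the red spatula is held by the gripper with its lower end in the pot, within 25 mm of the pot's floor (x of red_spatula in the frame of pot between -0.045 and 0.045 m and y of red_spatula in the frame of pot between -0.045 and 0.045 m and z of red_spatula in the frame of pot below 0.031 m and contact force between the fingers and red_spatula above 0.5 N), for 0.1 s.
At the end, for the whole second after the job is handed in: Red spatula released, at rest, foot within 14 mm of the pot floor, leaning 7 to 40 deg, its top over 45 mm from the pot axis to the clip side and within 45 mm of the clip's middle line; pot upright (4.5 deg) on the surface; white spatula upright (11 deg) in the block, moved under 30 mm (x of red_spatula in the frame of pot between -0.045 and 0.045 m and y of red_spatula in the frame of pot between -0.045 and 0.045 m and z of red_spatula in the frame of pot below 0.02 m and x of red_spatula_top in the frame of pot below -0.045 m and y of red_spatula_top in the frame of pot between -0.045 and 0.045 m and angle between red_spatula's own z axis and vertical between 0.12 and 0.7 rad and contact force between red_spatula and pot above 0.05 N and contact force between the fingers and red_spatula below 0.05 N and linear speed of red_spatula below 0.03 m/s and angle between pot's own z axis and vertical below 0.08 rad and height (world z) of pot below 0.01 m and distance of white_spatula from where it was at the start of the episode below 0.03 m and angle between white_spatula's own z axis and vertical below 0.2 rad); the robot touches nothing.
It fails at once if the pot is tipped by more than 20 degrees (angle between pot's own z axis and vertical above 0.35 rad).
It fails at once if the white spatula is moved by more than 30 mm (distance of white_spatula from where it was at the start of the episode above 0.03 m).
It also fails if it takes over 42 s, if anything falls off the work surface, if the arm or the gripper's body presses on something with over 40 N, if the wrist force passes 120 N, or if a joint passes its speed limit or range.

## Working session

There is one attempt and no reset: what is moved stays moved. The work goes in short steps, Python scripts to look and compute and a tool call to move; the robot and the scene stay as the last step left them, time stands still between calls to the robot, and variables do not carry over. Pictures are saved under pics/ and viewed, at most 10 in all, crops included, and the job is handed in when it is done.

Besides the shell and the picture viewer there is one more tool, called after "Emit:" as name(argument=value, ...), one argument or row to a line, values as JSON. step_arm: Moves the arm, as the interface text tells. Shift numbers are shares of 0.05 m and turn numbers shares of 10 degrees, none past 1 either way. Its arguments: {"type":"object","properties":{"targets":{"type":"array","items":{"type":"array"}},"newtons":{"type":"number"}},"required":["targets"]}

```bash
mkdir -p pics; cat > h.py <<'E'
import numpy as np, cv2
from cell import env
def cam(n):
    d=env.read_camera(n); d['R']=cv2.Rodrigues(np.array(d['rvec'],float))[0]; d['t']=np.array(d['tvec'],float).ravel(); return d
def und(d,u,v):
    x=(np.asarray(u,float)-d['cx'])/d['fx']; y=(np.asarray(v,float)-d['cy'])/d['fy']
    a,b=x.copy(),y.copy()
    for _ in range(20):
        s=1+d['k1']*(a*a+b*b); a=x/s; b=y/s
    return a,b
def cloud(d):
    v,u=np.mgrid[:384,:512]; a,b=und(d,u,v); z=d['range_z']
    P=(np.stack([a*z,b*z,z],-1)-d['t'])@d['R']; P[z==0]=np.nan
    return P
def ray(d,u,v,h):
    a,b=und(d,u,v); c=-d['R'].T@d['t']; r=np.stack([a,b,np.ones_like(a)],-1)@d['R']
    return c+r*((h-c[2])/r[...,2])[...,None]
E
python3 - <<'E'
from h import *
for n in ('side','top'):
    d=cam(n); im=cv2.cvtColor(d['image'],cv2.COLOR_RGB2BGR); cv2.imwrite(f'pics/{n}0.png',im)
    np.save(n+'0.npy',d,allow_pickle=True)
    print(n,-d['R'].T@d['t'],d['R'][2],d['fx'],d['k1'])
print(env.get_state(),env.pinch_z)
E
```

```text
side [ 0.15369493 -0.62731713  0.62404386] [ 0.41074895  0.73515248 -0.53929225] 374.1509416107017 -0.11068632905895713
top [ 0.28068683 -0.02204415  1.25510417] [ 0.18507984 -0.00255981 -0.98272015] 433.00220679827714 -0.1460477452732567
{'time': 0.1, 'joint_positions': array([-79.30853415,  19.12943185,   2.28618026,  84.00482762,
        -0.76841368,  76.96811171,  -3.35397162]), 'dq': array([-0.05975818, -0.11563273, -0.000874  , -0.2330248 ,  0.07898469,
        0.035831  , -0.01838387]), 'tau': array([ 4.31934357e-03, -6.57796454e+01,  1.33998178e+00, -4.04704750e+01,
       -5.96640073e-02,  4.09926090e-02,  1.77256120e-04]), 'tcp_pos': array([0.18316023, 0.62317172, 0.19813917]), 'eef_rot': array([[-9.59412882e-01,  2.82004986e-01, -3.31557034e-04],
       [ 2.82005163e-01,  9.59411740e-01, -1.48379374e-03],
       [-1.00337522e-04, -1.51707163e-03, -9.99998844e-01]]), 'force': array([-0.83872157, -0.10971285, -0.09268984]), 'ft_torque': array([0.01215433, 0.00578521, 0.00310882]), 'grasp_force': 0.0, 'width': 1.0003608098746972} 0.0187
```

View pics/side0.png

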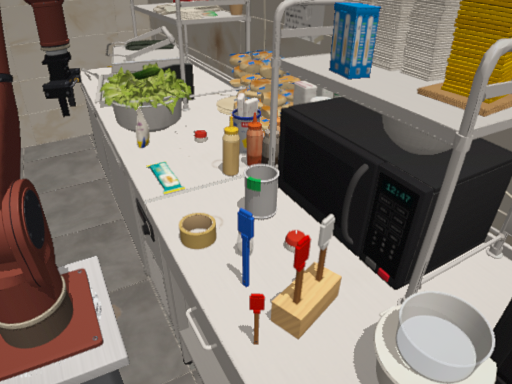

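View pics/top0.png

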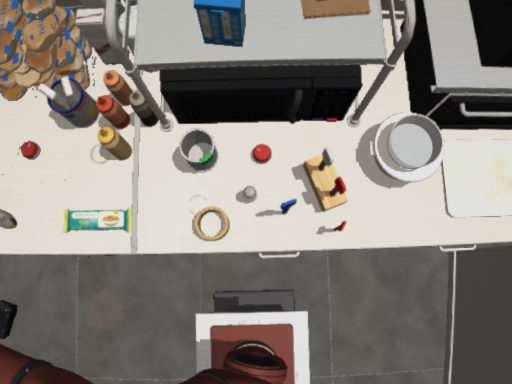

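In the side view, the red-headed candidates are the one in the block at (302,250) and a smaller free-standing one at (257,303). There is also a blue one at (246,225), to be left alone, and the white one at (326,232). The red one in the block is larger, so it is the one meant. The pot is at side (261,190) and top (197,149), with its green clip at top (206,158). I'll measure next and confirm with one crop.

```bash
python3 - <<'E'
from h import *
D={n:np.load(n+'0.npy',allow_pickle=True).item() for n in ('side','top')}
np.set_printoptions(precision=4,suppress=True)
box={'side':(200,140,370,350),'top':(170,120,360,245)}
for n,d in D.items():
    P=cloud(d); hsv=cv2.cvtColor(d['image'],cv2.COLOR_RGB2HSV); H,S,V=[hsv[...,i].astype(int) for i in range(3)]
    x0,y0,x1,y1=box[n]; roi=np.zeros(H.shape,bool); roi[y0:y1,x0:x1]=1
    M={'red':((H<6)|(H>174))&(S>190)&(V>60),'green':(H>50)&(H<85)&(S>120),'blue':(H>105)&(H<130)&(S>150)}
    for k,m in M.items():
        c,l,s,ce=cv2.connectedComponentsWithStats((m&roi).astype(np.uint8))
        for i in range(1,c):
            if s[i,4]>15:
                q=P[l==i]; q=q[~np.isnan(q[:,0])]
                print(n,k,s[i],ce[i],'med',np.median(q,0),'p5',np.percentile(q,5,axis=0),'p95',np.percentile(q,95,axis=0))
    x,y,z=P[...,0],P[...,1],P[...,2]
    # red head in block
    if n=='top':
        C=P.reshape(-1,3)
        # pot rim points
        m=roi&(z>.118)&(z<.135)&(np.hypot(*(np.mgrid[:384,:512]-np.array([149,197])[:,None,None]))<28)
        q=P[m]; A=np.c_[2*q[:,:2],np.ones(len(q))]; s=np.linalg.lstsq(A,(q[:,:2]**2).sum(1),rcond=None)[0]
        print('pot fit',s[:2],'r',np.sqrt(s[2]+s[:2]@s[:2]),len(q),q[:,2].mean())
        m=(roi&(z>.052)&(z<.066)&(x>.3)); m[:,:295]=0
        c,l,st,ce=cv2.connectedComponentsWithStats(m.astype(np.uint8)); i=1+st[1:,4].argmax(); q=P[l==i]
        print('block',cv2.minAreaRect((q[:,:2]*1000).astype(np.float32)),q[:,2].mean())
    # obstacles
    for nm,mm in (('shelf/microwave z>.2',(z>.2)&(abs(y)<.35)&(x>.4)),):
        q=P[mm&~np.isnan(z)]
        for lo in np.arange(-.35,.35,.1):
            w=q[(q[:,1]>=lo)&(q[:,1]<lo+.1)]
            if len(w): print(n,nm,'y',round(lo,2),'xmin',[ (round(h,2),round(float(np.percentile(w[(w[:,2]>h)&(w[:,2]<h+.1)][:,0],2)),3)) for h in (.2,.3,.4,.5,.6) if ((w[:,2]>h)&(w[:,2]<h+.1)).sum()>10])
im=cv2.cvtColor(D['side']['image'],cv2.COLOR_RGB2BGR)[200:350,210:370]; a=cv2.resize(im,None,fx=3,fy=3,interpolation=cv2.INTER_CUBIC)
im=cv2.cvtColor(D['top']['image'],cv2.COLOR_RGB2BGR)[120:240,170:360]; b=cv2.resize(im,(300,190),interpolation=cv2.INTER_CUBIC)
o=np.zeros((450,780,3),np.uint8); o[:,:480]=a; o[:190,480:]=b; cv2.imwrite('pics/crop.png',o)
E
```

```text
side red [286 231  24  41 544] [298.9945 247.761 ] med [ 0.4763 -0.2382  0.1757] p5 [ 0.4563 -0.2446  0.03  ] p95 [ 0.6121 -0.0355  0.2151]
side red [250 294  14  20 230] [256.4435 302.4217] med [ 0.3755 -0.2494  0.123 ] p5 [ 0.3662 -0.2548  0.0994] p95 [ 0.3843 -0.2446  0.1396]
side green [247 177  14  14 157] [253.3949 183.4076] med [0.5654 0.1056 0.1192] p5 [0.556  0.0931 0.1034] p95 [0.5777 0.1229 0.1297]
side blue [238 208  16  78 649] [245.4961 239.661 ] med [ 0.4286 -0.108   0.1553] p5 [ 0.4235 -0.1213  0.024 ] p95 [ 0.4353 -0.0943  0.2038]
side shelf/microwave z>.2 y -0.35 xmin [(0.2, 0.698), (0.3, 0.694), (0.4, 0.697), (0.5, 0.699)]
side shelf/microwave z>.2 y -0.25 xmin [(0.2, 0.471), (0.3, 0.713), (0.4, 0.816), (0.5, 0.844)]
side shelf/microwave z>.2 y -0.15 xmin [(0.2, 0.432), (0.3, 0.713), (0.4, 0.815), (0.5, 0.911)]
side shelf/microwave z>.2 y -0.05 xmin [(0.2, 0.701), (0.3, 0.713), (0.4, 0.746), (0.5, 0.745)]
side shelf/microwave z>.2 y 0.05 xmin [(0.2, 0.701), (0.3, 0.712), (0.4, 0.752), (0.5, 0.751)]
side shelf/microwave z>.2 y 0.15 xmin [(0.2, 0.699), (0.3, 0.696), 
[... 645 characters left out ...]
661254882812, 71.655029296875), 20.127933502197266) 0.06095280376810974
top shelf/microwave z>.2 y -0.35 xmin [(0.2, 0.699), (0.3, 0.696), (0.4, 0.698), (0.5, 0.7)]
top shelf/microwave z>.2 y -0.25 xmin [(0.2, 0.469), (0.3, 0.714), (0.4, 0.722)]
top shelf/microwave z>.2 y -0.15 xmin [(0.2, 0.432), (0.3, 0.715), (0.4, 0.716)]
top shelf/microwave z>.2 y -0.05 xmin [(0.2, 0.702), (0.3, 0.715), (0.4, 0.722), (0.5, 0.745)]
top shelf/microwave z>.2 y 0.05 xmin [(0.2, 0.701), (0.3, 0.714), (0.4, 0.719), (0.5, 0.75)]
top shelf/microwave z>.2 y 0.15 xmin [(0.2, 0.699), (0.3, 0.699), (0.4, 0.698), (0.5, 0.701)]
top shelf/microwave z>.2 y 0.25 xmin [(0.2, 0.7), (0.3, 0.696), (0.4, 0.698), (0.5, 0.702)]
```

View pics/crop.png

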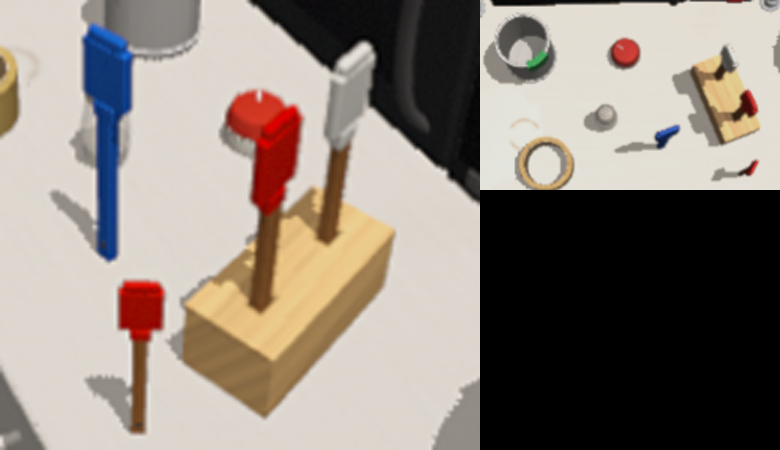

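The crop shows the larger red spatula standing in the block beside the white one, at about side (300,250). The smaller red one stands free in front at side (257,303). My target is the one in the block: head at about (0.473, −0.232), long axis 20° from x. Its top measures 0.215 m, as it should. The pot is at (0.604, 0.1365) with a fitted radius of 45 mm, and the clip lies at an azimuth of about −146°.

```bash
cat > plan.py <<'E'
import numpy as np
from scipy.spatial.transform import Rotation as Ro
from h import env
def rot(az,tilt=0):
    a=np.radians(az); y=np.array([np.cos(a),np.sin(a),0]); z=np.array([0,0,-1.])
    return np.c_[np.cross(y,z),y,z]@Ro.from_euler('y',tilt,degrees=True).as_matrix()
def rows(p,R,targets,show=True):
    out=[]
    for q,Q in targets:
        s=np.round(R.T@(np.asarray(q)-p)/.05,2); w=np.round(np.degrees(Ro.from_matrix(R.T@Q).as_rotvec())/10,2)
        if max(abs(s).max(),abs(w).max())>1: print('BIG')
        p=p+R@s*.05; R=R@Ro.from_rotvec(np.radians(w*10)).as_matrix(); out.append((s.tolist(),w.tolist()))
    for i,o in enumerate(out):
        print(('-- ' if i%8==0 else '   ')+str([*o]).replace('(','[').replace(')',']').replace('[[[','[['))
    print('end',p.round(4)); return p,R
E
python3 - <<'E'
from plan import *
s=env.get_state(); p,R=s['tcp_pos'],s['eef_rot']
T=[]
N=24
for i in range(1,N+1):
    f=i/N; az=73.6+f*(-26.13-73.6); r=.6495+f*(.5268-.6495); z=.199+min(1,i/6)*.16
    T.append(([r*np.cos(np.radians(az)),r*np.sin(np.radians(az)),z],rot(73.6+f*(-69.9-73.6))))
rows(p,R,T)
E
```

```text
-- [[-0.94, -0.14, -0.55], [-0.01, 0.0, 0.6]]
   [[-0.93, -0.1, -0.53], [0.0, 0.0, 0.6]]
   [[-0.93, -0.08, -0.54], [0.0, 0.0, 0.6]]
   [[-0.92, -0.05, -0.53], [0.0, 0.0, 0.59]]
   [[-0.91, -0.02, -0.53], [0.0, 0.0, 0.6]]
   [[-0.91, 0.01, -0.54], [0.0, 0.0, 0.6]]
   [[-0.9, 0.04, 0.0], [0.0, 0.0, 0.6]]
   [[-0.89, 0.06, 0.0], [0.0, -0.0, 0.6]]
-- [[-0.88, 0.09, 0.0], [0.0, -0.0, 0.59]]
   [[-0.86, 0.12, 0.0], [0.0, -0.0, 0.6]]
   [[-0.86, 0.14, 0.0], [0.0, -0.0, 0.6]]
   [[-0.85, 0.17, 0.0], [0.0, -0.0, 0.6]]
   [[-0.83, 0.19, 0.0], [0.0, -0.0, 0.59]]
   [[-0.82, 0.22, 0.0], [0.0, -0.0, 0.6]]
   [[-0.81, 0.23, 0.0], [0.0, -0.0, 0.6]]
   [[-0.79, 0.26, 0.0], [0.0, -0.0, 0.6]]
-- [[-0.78, 0.29, 0.0], [0.0, -0.0, 0.6]]
   [[-0.76, 0.3, 0.0], [0.0, -0.0, 0.59]]
   [[-0.74, 0.32, 0.0], [0.0, -0.0, 0.6]]
   [[-0.73, 0.35, 0.0], [0.0, -0.0, 0.6]]
   [[-0.71, 0.36, 0.0], [0.0, -0.0, 0.6]]
   [[-0.69, 0.38, 0.0], [0.0, -0.0, 0.6]]
   [[-0.67, 0.4, 0.0], [-0.0, -0.0, 0.59]]
   [[-0.66, 0.41, 0.0], [-0.0, -0.0, 0.6]]
end [ 0.4729 -0.2321  0.3591]
```

Emit:
step_arm(
  targets=[
    [[-0.94, -0.14, -0.55], [0, 0, 0.6], [0]],
    [[-0.93, -0.1, -0.53], [0, 0, 0.6], [0]],
    [[-0.93, -0.08, -0.54], [0, 0, 0.6], [0]],
    [[-0.92, -0.05, -0.53], [0, 0, 0.6], [0]],
    [[-0.91, -0.02, -0.53], [0, 0, 0.6], [0]],
    [[-0.91, 0.01, -0.54], [0, 0, 0.6], [0]],
    [[-0.9, 0.04, 0], [0, 0, 0.6], [0]],
    [[-0.89, 0.06, 0], [0, 0, 0.6], [0]],
  ],
  newtons=20,
)

```text
validation failed for argument at $.ta...
```

Emit:
step_arm(
  targets=[
    [[-0.94, -0.14, -0.55], [0, 0, 0.6], 0],
    [[-0.93, -0.1, -0.53], [0, 0, 0.6], 0],
    [[-0.93, -0.08, -0.54], [0, 0, 0.6], 0],
    [[-0.92, -0.05, -0.53], [0, 0, 0.6], 0],
    [[-0.91, -0.02, -0.53], [0, 0, 0.6], 0],
    [[-0.91, 0.01, -0.54], [0, 0, 0.6], 0],
    [[-0.9, 0.04, 0], [0, 0, 0.6], 0],
    [[-0.89, 0.06, 0], [0, 0, 0.6], 0],
  ],
  newtons=20,
)

```text
time: 1.1
tcp_pos: [0.4647, 0.3929, 0.3598]
eef_rot: [[-0.429, 0.903, -0.0], [0.903, 0.429, -0.0], [-0.0, -0.0, -1.0]]
force: [0.3, 0.7, -0.5]
width: 1.0
grasp_force: 0.0
```

Emit:
step_arm(
  targets=[
    [[-0.88, 0.09, 0], [0, 0, 0.6], 0],
    [[-0.86, 0.12, 0], [0, 0, 0.6], 0],
    [[-0.86, 0.14, 0], [0, 0, 0.6], 0],
    [[-0.85, 0.17, 0], [0, 0, 0.6], 0],
    [[-0.83, 0.19, 0], [0, 0, 0.6], 0],
    [[-0.82, 0.22, 0], [0, 0, 0.6], 0],
    [[-0.81, 0.23, 0], [0, 0, 0.6], 0],
    [[-0.79, 0.26, 0], [0, 0, 0.6], 0],
  ],
)

```text
time: 2.1
tcp_pos: [0.5617, 0.0676, 0.36]
eef_rot: [[0.387, 0.922, -0.0], [0.922, -0.387, 0.0], [0.0, -0.0, -1.0]]
force: [0.3, -0.7, 0.3]
width: 1.0
grasp_force: 0.0
```

Emit:
step_arm(
  targets=[
    [[-0.78, 0.29, 0], [0, 0, 0.6], 0],
    [[-0.76, 0.3, 0], [0, 0, 0.6], 0],
    [[-0.74, 0.32, 0], [0, 0, 0.6], 0],
    [[-0.73, 0.35, 0], [0, 0, 0.6], 0],
    [[-0.71, 0.36, 0], [0, 0, 0.6], 0],
    [[-0.69, 0.38, 0], [0, 0, 0.6], 0],
    [[-0.67, 0.4, 0], [0, 0, 0.55], 0],
    [[-0.66, 0.41, 0], [0, 0, 0.5], 0],
  ],
)

```text
time: 3.1
tcp_pos: [0.4684, -0.2339, 0.36]
eef_rot: [[0.935, 0.355, 0.0], [0.355, -0.935, 0.0], [0.0, -0.0, -1.0]]
force: [0.6, -0.1, -0.2]
width: 1.0
grasp_force: 0.0
```

```bash
python3 - <<'E'
from plan import *
s=env.get_state(); p,R=s['tcp_pos'],s['eef_rot']; print(p,R,s['joint_positions'],s['dq'].max())
q=np.array([.473,-.232,0]); 
T=[(q+[0,0,z],rot(-69.9)) for z in (.359,.32,.28,.24,.205,.18,.171,.171)]
rows(p,R,T)
E
```

```text
[ 0.4683878  -0.23386238  0.35996198] [[ 9.34929240e-01  3.54834210e-01  1.80779910e-06]
 [ 3.54834210e-01 -9.34929240e-01  1.19607450e-05]
 [ 5.93424574e-06 -1.05409813e-05 -1.00000000e+00]] [-27.99461131   0.52942368  50.94856188  87.25950387  -0.41217299
  92.40705371 -46.28127209] 13.66585824200575
-- [[0.1, -0.0, 0.02], [-0.0, -0.0, 0.07]]
   [[-0.0, -0.0, 0.78], [-0.0, -0.0, -0.0]]
   [[-0.0, -0.0, 0.8], [-0.0, -0.0, -0.0]]
   [[-0.0, -0.0, 0.8], [-0.0, -0.0, -0.0]]
   [[-0.0, -0.0, 0.7], [-0.0, -0.0, -0.0]]
   [[-0.0, -0.0, 0.5], [-0.0, -0.0, -0.0]]
   [[-0.0, -0.0, 0.18], [-0.0, -0.0, -0.0]]
   [[-0.0, -0.0, -0.0], [-0.0, -0.0, -0.0]]
end [ 0.4731 -0.2321  0.171 ]
```

Emit:
step_arm(
  targets=[
    [[0.1, 0, 0], [0, 0, 0.07], 0],
    [[0, 0, 0.78], [0, 0, 0], 0],
    [[0, 0, 0.8], [0, 0, 0], 0],
    [[0, 0, 0.8], [0, 0, 0], 0],
    [[0, 0, 0.6], [0, 0, 0], 0],
    [[0, 0, 0.2], [0, 0, 0], 0],
    [[0, 0, 0], [0, 0, 0], 0],
    [[0, 0, 0], [0, 0, 0], 0],
  ],
)

```text
time: 4.1
tcp_pos: [0.4752, -0.2302, 0.2022]
eef_rot: [[0.937, 0.349, 0.002], [0.349, -0.937, -0.0], [0.001, 0.001, -1.0]]
force: [-0.1, 0.0, 0.7]
width: 0.997
grasp_force: 0.0
```

```bash
python3 - <<'E'
from plan import *; from h import *
d=cam('side'); cv2.imwrite('pics/s1.png',cv2.resize(cv2.cvtColor(d['image'],cv2.COLOR_RGB2BGR)[120:345,200:400],None,fx=2.5,fy=2.5,interpolation=cv2.INTER_CUBIC))
s=env.get_state(); rows(s['tcp_pos'],s['eef_rot'],[([.473,-.232,.171],rot(-69.9))]); print(s['tcp_pos'],s['force'])
E
```

```text
-- [[-0.06, 0.02, 0.62], [0.01, -0.01, 0.03]]
end [ 0.4728 -0.2322  0.1712]
[ 0.47522631 -0.23018442  0.20217635] [-0.09399329 -0.43630382 -0.12790456]
```

View pics/s1.png

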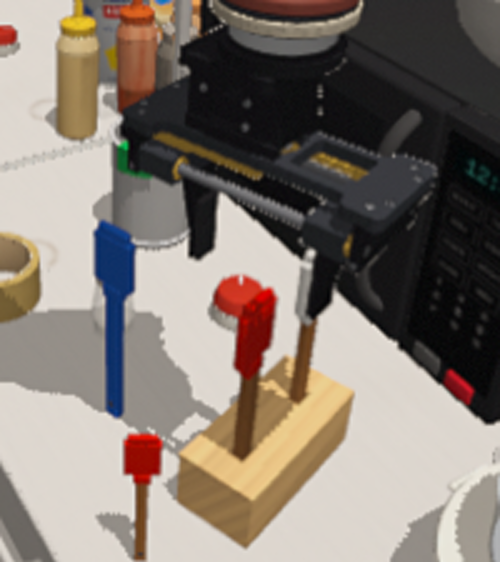

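```bash
python3 - <<'E'
from h import *
np.set_printoptions(precision=4,suppress=True)
d=cam('side'); t=cam('top'); P=cloud(d); s=env.get_state(); p=s['tcp_pos']; print(p)
def proj(d,X):
    c=d['R']@X+d['t']; a,b=c[:2]/c[2]; k=1+d['k1']*(a*a+b*b); return np.array([a*k*d['fx']+d['cx'],b*k*d['fy']+d['cy']])
y=s['eef_rot'][:,1]
for X in (p,p+y*.043,p-y*.043): print(X,proj(d,X))
print('red top',proj(d,np.array([.473,-.232,.215])),'white top',proj(d,np.array([.548,-.205,.215])))
for n,(u,v) in {'Lfinger':(280,218),'Rfinger':(327,236),'redhead':(301,250),'white':(322,238)}.items(): print(n,P[v,u])
T=cloud(t)
cv2.imwrite('pics/t1.png',cv2.resize(cv2.cvtColor(t['image'],cv2.COLOR_RGB2BGR)[100:260,170:390],None,fx=2.7,fy=2.7,interpolation=cv2.INTER_CUBIC))
E
```

```text
[ 0.475  -0.2301  0.2019]
[ 0.475  -0.2301  0.2019] [301.5148 242.8181]
[ 0.49   -0.2704  0.2019] [322.4578 253.6046]
[ 0.46   -0.1898  0.2018] [281.8917 232.6919]
red top [301.83   237.9479] white top [326.4832 217.6197]
Lfinger [ 0.452  -0.1925  0.2393]
Rfinger [ 0.4833 -0.2817  0.2508]
redhead [ 0.4661 -0.2418  0.198 ]
white [ 0.5334 -0.2168  0.1804]
```

View pics/t1.png

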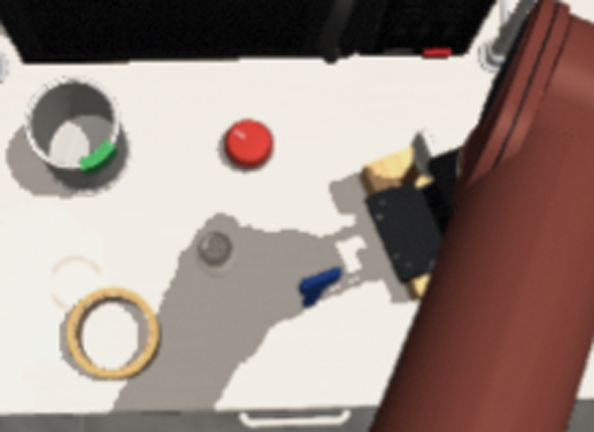

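The side view shows the fingers on either side of the red head, with tips at about (282,233) and (322,250) and the head at (301,245). The top view shows the gripper body over the block and the pot and clip untouched. I'll lower the last 31 mm and close.

Emit:
step_arm(
  targets=[
    [[-0.05, 0.03, 0.4], [0, 0, 0], 0],
    [[0, 0, 0.22], [0, 0, 0], 0],
    [[0, 0, 0], [0, 0, 0], 0],
    [[0, 0, 0], [0, 0, 0], 0.6],
    [[0, 0, 0], [0, 0, 0], 1],
    [[0, 0, 0], [0, 0, 0], 1],
    [[0, 0, 0], [0, 0, 0], 1],
    [[0, 0, 0], [0, 0, 0], 1],
  ],
  newtons=20,
)

```text
time: 5.25
tcp_pos: [0.4727, -0.2322, 0.17]
eef_rot: [[0.937, 0.349, 0.0], [0.349, -0.937, 0.0], [0.0, 0.0, -1.0]]
force: [0.3, -1.1, -0.6]
width: 0.518
grasp_force: 0.0
```

Emit:
step_arm(
  targets=[
    [[0, 0, 0], [0, 0, 0], 1],
    [[0, 0, 0], [0, 0, 0], 1],
    [[0, 0, 0], [0, 0, 0], 1],
    [[0, 0, 0], [0, 0, 0], 1],
    [[0, 0, 0], [0, 0, 0], 1],
    [[0, 0, 0], [0, 0, 0], 1],
    [[0, 0, 0], [0, 0, 0], 1],
    [[0, 0, 0], [0, 0, 0], 1],
  ],
  newtons=25,
)

```text
time: 6.25
tcp_pos: [0.4727, -0.2322, 0.17]
eef_rot: [[0.937, 0.349, -0.0], [0.349, -0.937, -0.0], [-0.0, 0.0, -1.0]]
force: [0.1, -0.1, -1.2]
width: 0.108
grasp_force: 25.0
```

Gripped: the opening is about 9.4 mm at 25 N. Now I'll lift it straight up.

Emit:
step_arm(
  targets=[
    [[0, 0, -0.2], [0, 0, 0], 1],
    [[0, 0, -0.4], [0, 0, 0], 1],
    [[0, 0, -0.4], [0, 0, 0], 1],
    [[0, 0, -0.5], [0, 0, 0], 1],
    [[0, 0, -0.5], [0, 0, 0], 1],
    [[0, 0, -0.5], [0, 0, 0], 1],
    [[0, 0, -0.5], [0, 0, 0], 1],
    [[0, 0, -0.5], [0, 0, 0], 1],
  ],
)

```text
time: 7.25
tcp_pos: [0.4725, -0.2322, 0.3465]
eef_rot: [[0.937, 0.349, 0.001], [0.349, -0.937, 0.0], [0.001, 0.0, -1.0]]
force: [-0.4, 0.4, -0.7]
width: 0.107
grasp_force: 25.0
```

```bash
python3 - <<'E'
from h import *
np.set_printoptions(precision=4,suppress=True)
s=env.get_state(); print(s['tcp_pos'],s['width'],s['grasp_force'],s['force'])
d=cam('side'); np.save('s2.npy',d,allow_pickle=True)
cv2.imwrite('pics/s2.png',cv2.resize(cv2.cvtColor(d['image'],cv2.COLOR_RGB2BGR)[100:345,200:400],None,fx=2.4,fy=2.4,interpolation=cv2.INTER_CUBIC))
E
```

```text
[ 0.4725 -0.2322  0.3465] 0.10652497303091232 24.972758889198303 [-0.3705  0.3732 -0.7217]
```

View pics/s2.png

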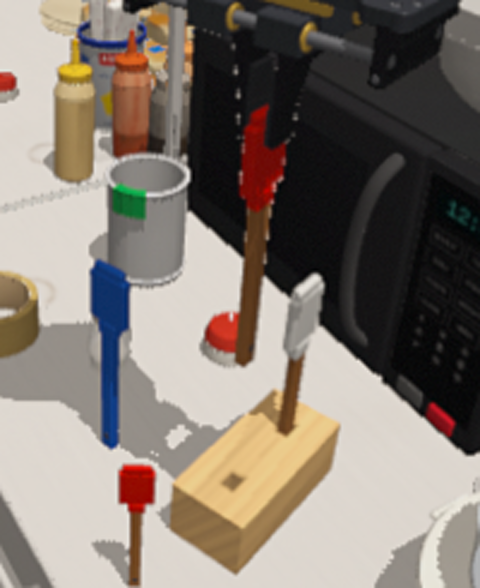

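It is out of the block, with the foot at side pixel (302,250), the head in the fingers and the white spatula still standing. I'll measure the held spatula in the tool frame and refine the clip azimuth.

```bash
python3 - <<'E'
from h import *
np.set_printoptions(precision=4,suppress=True)
d=np.load('s2.npy',allow_pickle=True).item(); s=env.get_state(); R,p=s['eef_rot'],s['tcp_pos']
P=cloud(d); hsv=cv2.cvtColor(d['image'],cv2.COLOR_RGB2HSV)
L=(P-p)@R   # tool frame
m=(abs(L[...,0])<.03)&(abs(L[...,1])<.02)&(L[...,2]>.03)&(L[...,2]<.19)
m&=hsv[...,1]>90
print(m.sum())
q=L[m]
for lo in np.arange(.03,.19,.02):
    w=q[(q[:,2]>=lo)&(q[:,2]<lo+.02)]
    if len(w): print(round(lo,2),len(w),w.mean(0),np.ptp(w[:,0]))
print('max z',np.percentile(q[:,2],[97,99,100]))
# foot by ray: lowest mask row
v,u=np.nonzero(m); k=v>=v.max()-1; print('foot px',u[k].mean(),v.max())
print('expected foot tool z', .170-.010)
t=np.load('top0.npy',allow_pickle=True).item()
h=cv2.cvtColor(t['image'],cv2.COLOR_RGB2HSV); g=(h[...,0]>50)&(h[...,0]<85)&(h[...,1]>100); g[:,:190]=0;g[:,215:]=0;g[:145]=0;g[170:]=0
v,u=np.nonzero(g); X=ray(t,u,v,.129)
c=np.array([.6044,.1365]); a=X[:,:2]-c; r=np.hypot(*a.T); az=np.degrees(np.arctan2(a[:,1],a[:,0])); k=(r>.03)&(r<.055)
print('clip az',np.median(az[k]),np.percentile(az[k],[2,98]),r[k].min(),r[k].max())
E
```

```text
499
0.03 100 [-0.0046  0.0025  0.0398] 0.01532009055479325
0.05 91 [-0.0052  0.0023  0.06  ] 0.013138221603169412
0.07 77 [-0.0048  0.003   0.08  ] 0.013166858506071457
0.09 72 [-0.0056  0.003   0.1001] 0.01093621189872824
0.11 69 [-0.0061  0.0025  0.1201] 0.011842027062340846
0.13 65 [-0.0057  0.0021  0.1402] 0.010486526672223717
0.15 25 [-0.0058  0.0022  0.1544] 0.008279327935674248
max z [0.1533 0.1569 0.1579]
foot px 300.6666666666667 251
expected foot tool z 0.16
clip az -143.85590151149242 [-167.127  -122.1079] 0.03851634586477595 0.05446270743937856
```

```bash
python3 - <<'E'
from plan import *
from scipy.spatial.transform import Slerp
s=env.get_state(); p,R=s['tcp_pos'],s['eef_rot']
c=np.array([.6044,.1365]); u=np.array([np.cos(np.radians(35.5)),np.sin(np.radians(35.5))])
F=np.r_[c+.02*u,.0095]; Q=rot(-54.5,21); tcp=F-Q@[-.004,0,.16]; pre=tcp-Q[:,2]*.16
print(F,tcp,pre)
sl=Slerp([0,1],Ro.from_matrix([R,Q])); T=[]
for i in range(1,13):
    f=i/12; f=f*f*(3-2*f)*.5+.5*f; T.append((p+(pre-p)*f,sl(f).as_matrix()))
rows(p,R,T+[T[-1]]*2)
print(pre, Q)
E
```

```text
[0.62068231 0.14811406 0.0095    ] [0.57704201 0.11698574 0.16030634] [0.53036155 0.08368889 0.30967921]
-- [[0.17, -0.28, 0.04], [0.01, 0.11, -0.08]]
   [[0.23, -0.38, 0.06], [0.02, 0.14, -0.1]]
   [[0.28, -0.45, 0.08], [0.03, 0.17, -0.12]]
   [[0.32, -0.5, 0.1], [0.03, 0.19, -0.14]]
   [[0.36, -0.53, 0.13], [0.02, 0.21, -0.15]]
   [[0.38, -0.53, 0.14], [0.03, 0.21, -0.15]]
   [[0.39, -0.52, 0.17], [0.03, 0.22, -0.16]]
   [[0.38, -0.5, 0.17], [0.03, 0.21, -0.15]]
-- [[0.36, -0.45, 0.18], [0.03, 0.19, -0.14]]
   [[0.33, -0.39, 0.17], [0.02, 0.17, -0.12]]
   [[0.27, -0.32, 0.15], [0.02, 0.14, -0.1]]
   [[0.21, -0.23, 0.12], [0.02, 0.11, -0.08]]
   [[-0.0, -0.0, -0.0], [-0.0, -0.0, 0.0]]
   [[-0.0, -0.0, -0.0], [-0.0, -0.0, 0.0]]
end [0.5305 0.0838 0.3095]
[0.53036155 0.08368889 0.30967921] [[ 0.76004231  0.58070296  0.29175291]
 [ 0.54213291 -0.81411552  0.20810533]
 [ 0.35836795  0.         -0.93358043]]
```

Emit:
step_arm(
  targets=[
    [[0.17, -0.28, 0.04], [0.01, 0.11, -0.08], 1],
    [[0.23, -0.38, 0.06], [0.02, 0.14, -0.1], 1],
    [[0.28, -0.45, 0.08], [0.03, 0.17, -0.12], 1],
    [[0.32, -0.5, 0.1], [0.03, 0.19, -0.14], 1],
    [[0.36, -0.53, 0.13], [0.02, 0.21, -0.15], 1],
    [[0.38, -0.53, 0.14], [0.03, 0.21, -0.15], 1],
    [[0.39, -0.52, 0.17], [0.03, 0.22, -0.16], 1],
    [[0.38, -0.5, 0.17], [0.03, 0.21, -0.15], 1],
  ],
)

```text
time: 8.3
tcp_pos: [0.5116, -0.0071, 0.3159]
eef_rot: [[0.829, 0.518, 0.212], [0.498, -0.855, 0.142], [0.255, -0.012, -0.967]]
force: [-0.2, -0.0, -0.8]
width: 0.112
grasp_force: 25.0
```

Emit:
step_arm(
  targets=[
    [[0.36, -0.45, 0.18], [0.03, 0.19, -0.14], 1],
    [[0.33, -0.39, 0.17], [0.02, 0.17, -0.12], 1],
    [[0.27, -0.32, 0.15], [0.02, 0.14, -0.1], 1],
    [[0.21, -0.23, 0.12], [0.02, 0.11, -0.08], 1],
    [[0, 0, 0], [0, 0, 0], 1],
    [[0, 0, 0], [0, 0, 0], 1],
    [[0, 0, 0], [0, 0, 0], 1],
    [[0, 0, 0], [0, 0, 0], 1],
  ],
)

```text
time: 9.3
tcp_pos: [0.5297, 0.0838, 0.305]
eef_rot: [[0.762, 0.58, 0.288], [0.542, -0.814, 0.209], [0.356, -0.003, -0.935]]
force: [-0.2, 0.2, -0.8]
width: 0.11
grasp_force: 25.0
```

```bash
python3 - <<'E'
from h import *; from plan import *
np.set_printoptions(precision=4,suppress=True)
s=env.get_state(); R,p=s['eef_rot'],s['tcp_pos']; print(p,R,s['joint_positions'],s['grasp_force'])
d=cam('side'); t=cam('top')
for n,d in (('side',d),('top',t)):
    P=cloud(d); hsv=cv2.cvtColor(d['image'],cv2.COLOR_RGB2HSV); L=(P-p)@R
    m=(abs(L[...,0])<.03)&(abs(L[...,1])<.02)&(L[...,2]>.03)&(L[...,2]<.19)&(hsv[...,1]>90)
    q=L[m]
    for lo in (.03,.07,.11,.14):
        w=q[(q[:,2]>=lo)&(q[:,2]<lo+.04)]
        if len(w): print(n,lo,len(w),w.mean(0),w[:,2].max())
im=lambda d,a,b,c,e:cv2.resize(cv2.cvtColor(d['image'],cv2.COLOR_RGB2BGR)[a:b,c:e],(390,390),interpolation=cv2.INTER_CUBIC)
cv2.imwrite('pics/s3.png',np.hstack([im(d:=cam('side'),80,230,190,340),im(t,90,220,150,280)]))
c=np.array([.6044,.1365]); u=np.array([np.cos(np.radians(35.5)),np.sin(np.radians(35.5))])
F=np.r_[c+.02*u,.0095]; Q=rot(-54.5,21); tcp=F-Q@[-.004,0,.16]
rows(p,R,[(tcp-Q[:,2]*b,Q) for b in (.13,.1,.08,.06,.04,.025,.015,.01)])
E
```

```text
[0.5297 0.0838 0.305 ] [[ 0.7617  0.5803  0.2883]
 [ 0.5416 -0.8144  0.2085]
 [ 0.3558 -0.0027 -0.9346]] [-41.7411 -14.5715  29.2228 107.5164  -1.2984  66.0869 -66.3437] 24.97275084257126
side 0.03 74 [-0.0035  0.0031  0.05  ] 0.06988034070212154
side 0.07 70 [-0.0039  0.0036  0.0884] 0.10882813694974502
side 0.11 66 [-0.0033  0.0039  0.129 ] 0.14996022131552988
side 0.14 37 [-0.0104  0.0047  0.1588] 0.17981617636450947
-- [[0.04, 0.01, 0.52], [-0.01, 0.02, -0.01]]
   [[0.0, 0.0, 0.6], [-0.0, -0.0, 0.0]]
   [[0.0, 0.0, 0.4], [-0.0, -0.0, 0.0]]
   [[0.0, 0.0, 0.4], [-0.0, -0.0, 0.0]]
   [[0.0, 0.0, 0.4], [-0.0, -0.0, 0.0]]
   [[0.0, 0.0, 0.3], [-0.0, -0.0, 0.0]]
   [[0.0, 0.0, 0.2], [-0.0, -0.0, 0.0]]
   [[0.0, 0.0, 0.1], [-0.0, -0.0, 0.0]]
end [0.574  0.1149 0.1695]
```

View pics/s3.png

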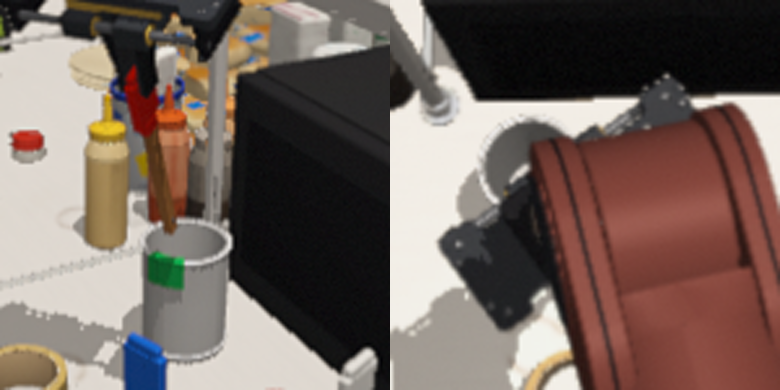

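The side crop shows the foot at (168,230), just above the clip-side rim, and the handle pointing into the pot. The top view is blocked by the arm. I'll insert along the axis.

Emit:
step_arm(
  targets=[
    [[0.04, 0.01, 0.4], [0, 0, 0], 1],
    [[0, 0, 0.4], [0, 0, 0], 1],
    [[0, 0, 0.4], [0, 0, 0], 1],
    [[0, 0, 0.3], [0, 0, 0], 1],
    [[0, 0, 0.2], [0, 0, 0], 1],
    [[0, 0, 0], [0, 0, 0], 1],
    [[0, 0, 0], [0, 0, 0], 1],
    [[0, 0, 0], [0, 0, 0], 1],
  ],
)

```text
time: 10.45
tcp_pos: [0.5561, 0.1026, 0.2269]
eef_rot: [[0.761, 0.581, 0.289], [0.542, -0.814, 0.209], [0.357, -0.003, -0.934]]
force: [0.5, -0.4, -0.6]
width: 0.111
grasp_force: 25.0
```

```bash
python3 - <<'E'
from h import *; from plan import *
np.set_printoptions(precision=4,suppress=True)
s=env.get_state(); R,p=s['eef_rot'],s['tcp_pos']; print(p,s['force'],s['grasp_force'])
d=cam('side')
cv2.imwrite('pics/s4.png',cv2.resize(cv2.cvtColor(d['image'],cv2.COLOR_RGB2BGR)[100:230,190:320],(520,520),interpolation=cv2.INTER_CUBIC))
c=np.array([.6044,.1365]); u=np.array([np.cos(np.radians(35.5)),np.sin(np.radians(35.5))])
F=np.r_[c+.02*u,.0095]; Q=rot(-54.5,21); tcp=F-Q@[-.004,0,.16]
f=p+R@[-.004,0,.16]; print('foot in pot: x',(f[:2]-c)@u,'y',(f[:2]-c)@[-u[1],u[0]],'z',f[2])
a=f-R[:,2]*(.129-f[2])/-R[2,2]; a=f+(-R[:,2])*((.129-f[2])/-R[2,2]); print('axis at clip height x',(a[:2]-c)@u)
rows(p,R,[(tcp-Q[:,2]*b,Q) for b in (.07,.05,.03,.018,.01,.005,.002,0)])
E
```

```text
[0.5561 0.1026 0.2269] [ 0.4778 -0.4017 -0.6216] 24.972783029079437
foot in pot: x -0.005664457091853647 y 0.0008865802538826212 z 0.07600691159452153
axis at clip height x -0.02589585216348117
-- [[-0.0, 0.01, 0.03], [-0.01, 0.01, -0.0]]
   [[-0.0, 0.0, 0.4], [-0.0, 0.0, -0.0]]
   [[-0.0, 0.0, 0.4], [-0.0, 0.0, -0.0]]
   [[-0.0, 0.0, 0.24], [-0.0, 0.0, -0.0]]
   [[-0.0, 0.0, 0.16], [-0.0, 0.0, -0.0]]
   [[-0.0, 0.0, 0.1], [-0.0, 0.0, -0.0]]
   [[-0.0, 0.0, 0.06], [-0.0, 0.0, -0.0]]
   [[-0.0, 0.0, 0.04], [-0.0, 0.0, -0.0]]
end [0.5772 0.1172 0.1602]
```

View pics/s4.png

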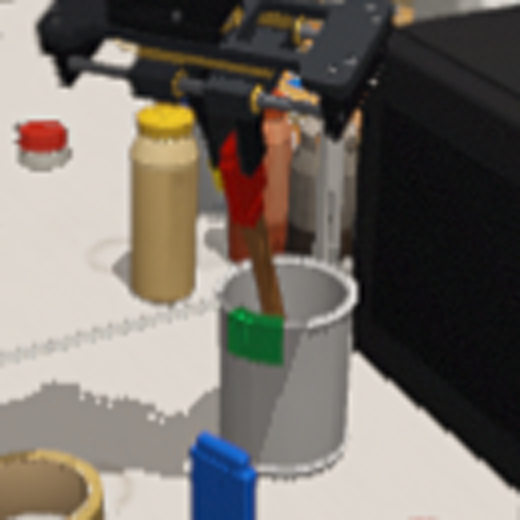

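The handle is inside the pot behind the clip, at crop (270,300), and the pot hasn't moved. I'll lower it the rest of the way.

Emit:
step_arm(
  targets=[
    [[0, 0, 0.3], [0, 0, 0], 1],
    [[0, 0, 0.3], [0, 0, 0], 1],
    [[0, 0, 0.25], [0, 0, 0], 1],
    [[0, 0, 0.2], [0, 0, 0], 1],
    [[0, 0, 0.12], [0, 0, 0], 1],
    [[0, 0, 0], [0, 0, 0], 1],
    [[0, 0, 0], [0, 0, 0], 1],
    [[0, 0, 0], [0, 0, 0], 1],
  ],
)

```text
time: 11.5
tcp_pos: [0.5729, 0.1149, 0.172]
eef_rot: [[0.761, 0.581, 0.289], [0.542, -0.814, 0.209], [0.356, -0.003, -0.934]]
force: [0.5, -0.1, -0.3]
width: 0.115
grasp_force: 25.0
```

Emit:
step_arm(
  targets=[
    [[0, 0, 0.06], [0, 0, 0], 1],
    [[0, 0, 0.06], [0, 0, 0], 1],
    [[0, 0, 0.04], [0, 0, 0], 1],
    [[0, 0, 0.04], [0, 0, 0], 1],
    [[0, 0, 0.02], [0, 0, 0], 1],
    [[0, 0, 0], [0, 0, 0], 1],
    [[0, 0, 0], [0, 0, 0], 1],
    [[0, 0, 0], [0, 0, 0], 1],
  ],
)

```text
time: 12.5
tcp_pos: [0.5759, 0.1172, 0.1613]
eef_rot: [[0.761, 0.581, 0.288], [0.542, -0.814, 0.209], [0.356, -0.003, -0.935]]
force: [0.4, 0.2, -0.3]
width: 0.112
grasp_force: 25.0
```

Emit:
step_arm(
  targets=[
    [[0, 0, 0.03], [0, 0, 0], 1],
    [[0, 0, 0.02], [0, 0, 0], 1],
    [[0, 0, 0], [0, 0, 0], 1],
    [[0, 0, 0], [0, 0, 0], 1],
    [[0, 0, 0], [0, 0, 0], 1],
    [[0, 0, 0], [0, 0, 0], 1],
    [[0, 0, 0], [0, 0, 0], 1],
    [[0, 0, 0], [0, 0, 0], 1],
  ],
)

```text
time: 13.5
tcp_pos: [0.5766, 0.1177, 0.1589]
eef_rot: [[0.761, 0.581, 0.288], [0.542, -0.814, 0.209], [0.356, -0.003, -0.935]]
force: [-0.0, 0.1, -0.4]
width: 0.116
grasp_force: 25.0
```

Emit:
step_arm(
  targets=[
    [[0, 0, 0], [0, 0, 0], 0.8],
    [[0, 0, 0], [0, 0, 0], 0.7],
    [[0, 0, 0], [0, 0, 0], 0.6],
    [[0, 0, 0], [0, 0, 0], 0.5],
    [[0, 0, 0], [0, 0, 0], 0.4],
    [[0, 0, 0], [0, 0, 0], 0.4],
    [[0, 0, 0], [0, 0, 0], 0.4],
    [[0, 0, 0], [0, 0, 0], 0.4],
  ],
)

```text
time: 14.5
tcp_pos: [0.5765, 0.1177, 0.1589]
eef_rot: [[0.761, 0.581, 0.288], [0.542, -0.814, 0.209], [0.356, -0.003, -0.935]]
force: [0.2, -0.6, 0.3]
width: 0.599
grasp_force: 0.0
```

```bash
python3 - <<'E'
from h import *
s=env.get_state(); print(s['time'],s['width'],s['grasp_force'],s['force'])
d=cam('side'); t=cam('top')
im=lambda d,a,b,c,e:cv2.resize(cv2.cvtColor(d['image'],cv2.COLOR_RGB2BGR)[a:b,c:e],(390,390),interpolation=cv2.INTER_CUBIC)
cv2.imwrite('pics/s5.png',np.hstack([im(d,100,230,190,320),im(t,90,220,150,280)]))
E
```

```text
14.5 0.5992532964080851 0.0 [ 0.15564555 -0.57981332  0.32146955]
```

View pics/s5.png

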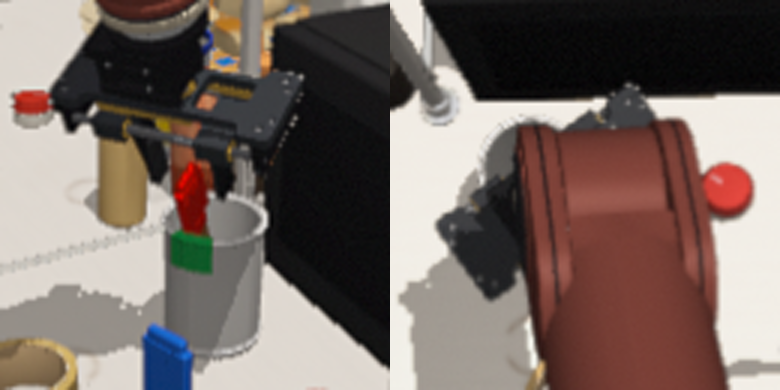

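It is released: the head rests over the clip at side crop (190,200), between the open fingers. I'll back off along the tool axis.

Emit:
step_arm(
  targets=[
    [[0, 0, 0], [0, 0, 0], 0.2],
    [[0, 0, 0], [0, 0, 0], 0.1],
    [[0, 0, -0.2], [0, 0, 0], 0.1],
    [[0, 0, -0.5], [0, 0, 0], 0.1],
    [[0, 0, -0.7], [0, 0, 0], 0.1],
    [[0, 0, -0.8], [0, 0, 0], 0.1],
    [[0, 0, -0.8], [0, 0, 0], 0.1],
    [[0, 0, -0.6], [0, 0, 0], 0.1],
  ],
)

```text
time: 15.6
tcp_pos: [0.5244, 0.0793, 0.3298]
eef_rot: [[0.761, 0.58, 0.29], [0.541, -0.814, 0.209], [0.358, -0.002, -0.934]]
force: [0.7, -0.1, -0.6]
width: 0.903
grasp_force: 0.0
```

Emit:
step_arm(
  targets=[
    [[-0.5, 0.5, 0], [0, 0, 0], 0.1],
    [[-0.6, 0.8, 0], [0, 0, 0], 0.1],
    [[-0.6, 0.8, 0], [0, 0, 0], 0.1],
    [[-0.4, 0.8, 0], [0, 0, 0], 0.1],
    [[0, 0.6, 0], [0, 0, 0], 0.1],
    [[0, 0, 0], [0, 0, 0], 0.1],
    [[0, 0, 0], [0, 0, 0], 0.1],
    [[0, 0, 0], [0, 0, 0], 0.1],
  ],
)

```text
time: 16.6
tcp_pos: [0.5462, -0.1182, 0.2894]
eef_rot: [[0.76, 0.582, 0.288], [0.543, -0.813, 0.21], [0.356, -0.003, -0.934]]
force: [0.1, 0.7, -0.2]
width: 0.902
grasp_force: 0.0
```

```bash
python3 - <<'E'
from h import *
np.set_printoptions(precision=4,suppress=True)
s=env.get_state(); print(s['time'],s['tcp_pos'],np.abs(s['dq']).max(),s['force'])
d=cam('side'); t=cam('top')
for n,x in (('side',d),('top',t)):
    P=cloud(x); h=cv2.cvtColor(x['image'],cv2.COLOR_RGB2HSV); L=P[...,:2]-[.604,.1365]; r=np.hypot(L[...,0],L[...,1])
    m=((h[...,0]<6)|(h[...,0]>174))&(h[...,1]>180)&(r<.12)&(P[...,2]>.1); q=P[m]
    if len(q)<5: continue
    u=np.array([np.cos(np.radians(35.5)),np.sin(np.radians(35.5))]); w=np.c_[q[:,:2]@u-np.array([.6044,.1365])@u,(q[:,:2]-[.6044,.1365])@[-u[1],u[0]],q[:,2]]
    k=w[:,2]>np.percentile(w[:,2],90); print(n,len(q),'mean',w.mean(0),'top',w[k].mean(0),w[:,2].max())
im=lambda d,a,b,c,e:cv2.resize(cv2.cvtColor(d['image'],cv2.COLOR_RGB2BGR)[a:b,c:e],(390,390),interpolation=cv2.INTER_CUBIC)
cv2.imwrite('pics/s6.png',np.hstack([im(d,110,310,190,390),im(t,100,230,150,280)]))
E
```

```text
16.6 [ 0.5462 -0.1182  0.2894] 0.3009896217436029 [ 0.1318  0.6628 -0.2311]
side 185 mean [-0.0513 -0.003   0.1732] top [-0.0502 -0.0008  0.1986] 0.20281786778356609
top 55 mean [-0.0517  0.0028  0.1943] top [-0.0458  0.0014  0.2031] 0.2046079748181782
```

View pics/s6.png

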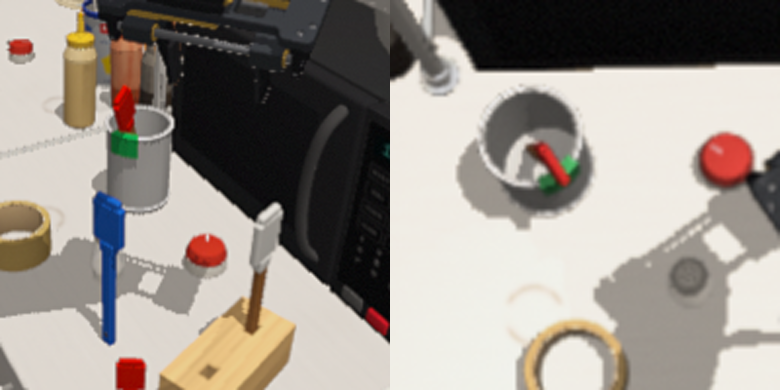

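The last picture shows the red spatula leaning over the green clip at top crop (552,165). Its head is about 51 mm out from the pot axis on the clip side and centred on the clip. The pot is upright, the white spatula stands in the block and the arm is clear, so I'm handing in.

```bash
python3 -c "
from cell import env; print(env.job_done())"
```

```text
the job is handed in; nothing more can be done
None
```

I handed the job in at about 17 s, and the hand-in gave no verdict: the last pictures show the red spatula released in the pot, leaning on the green clip with its head out over that side, the pot upright and the white spatula still in the block.

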